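# Divert the brass bush into the blue box

### The job

Throw the red-knobbed lever of the sorter fully over so that the flap opens the chute on the blue box's side (the flap leans with the lever and shuts off the side it leans to, so the lever goes away from the blue box). Then drop the brass bush through the sorter's hopper so that it slides down into the blue box.

Things in the scene. Friction and masses are not known exactly. Their poses are not given: they have to be found in the camera images.
- sorter: Fixed green part sorter. Origin: centre of its underside on the bench; z up, -x side towards the robot. On top a steel hopper, mouth centred over the origin, rim 250 mm up, 138 (y) by 122 mm (x), narrowing in 40 mm to a throat 102 by 88. Orange flap in the throat, chutes to left (+y) and right (-y), each into a box 122 mm from the origin, one blue, one grey; which is where varies.
- diverter (a joint): Lever and flap angle, rad: 0 upright, + leans to sorter +y, stops at +-0.65; starts within 0.3 of 0. Parts fall to the side it leans AWAY from. Shaft along sorter x, 140 mm up; lever outside at sorter x = -100 mm: 10 mm rod up to a 26 mm red ball, centre 128 mm from the shaft; nothing beside it, hopper rim 38 mm behind. Stiff (0.25 N m, 2-3 N at the rod), stays where left.
- brass_bush_mid (a point): Centre (half-way up) of the brass-yellow bush, a plain tube 30 mm outside, 16 mm inside, 40 mm tall, about 170 g, standing upright on the bench left of the sorter. An aluminium and a black plastic bush of the same size stand 80 mm or more away, and a blue and black rivet gun lies beyond: not wanted.
- blue_box: Fixed open blue plastic box, 120 mm (x) by 115 mm (y), 60 mm high outside, walls and floor 5 mm; same yaw as the sorter. Origin: centre of its underside on the bench, 122 mm to the sorter's left or right, under that chute.
Not all that is in view belongs to the job. Several things have the shape of the blue_box; the one meant has the colours described above.

How it is judged:
By the outcome, as a careful person would: the job done as asked, in the order asked, and still so for the second after the job is handed in, with the robot touching nothing.
It also fails if it takes over 51 s, if anything falls off the work surface, if the arm or the gripper's body presses on something with over 40 N, if the wrist force passes 120 N, or if a joint passes its speed limit or range.

### The arm

A 7-joint arm with a two-finger parallel gripper is mounted at the origin on the work surface. World frame = base frame: x ahead of the robot, y to its left, z up, the work surface at z = 0. Lengths are in mm, angles in rad, forces in N, time in s.
With the tool pointing down it reaches from about 400 to 875 mm from the base axis. Payload 19.3 kg.
Tool frame: the origin (TCP) lies at the very end of the fingers, on their centre line; the grasp point (between the pads) lies 19 mm behind it (grip_point_offset is the z of the grasp point in the tool frame, in mm); z points along the fingers, y is the line along which they close (so a half turn about z gives the same grasp; the last joint's range is limited). The gripper opens to 85 mm and grips with 20 to 120 N. Pads are 22 mm wide; open, the fingers measure 114 mm over their backs; the gripper's body (76 mm by 85 mm) begins 54 mm behind the grasp point. The pads swing forward as they close: fully open they stand 13 mm farther back than shut.
Start: joints at [-1.405, 0.521, -0.036, 1.599, 0.021, 1.021, -0.113], TCP at [146.033, 607.692, 231.291] pointing down, gripper open.
Joint ranges: [-2.91, 2.91], [-0.3, 2.13], [-1.5, 1.42], [0.17, 2.43], [-1.26, 4.41], [0.16, 1.93], [-2.52, 2.52]. Speed limits (rad/s): [1.89, 1.89, 2.39, 2.39, 3.01, 3.01, 3.01].

### API

Orientations are given as a 3x3 rotation matrix whose columns are the frame's x, y, z axes.
In Python, from workcell import movep, movel, goto_joints, open_gripper, clamp, wait, inverse_kinematics, read_state, camera, PlanningError, finish_job, grip_point_offset gives the robot as it stands. Calls block until the motion is done:
- movep(position, orientation): joint-space move of the TCP to a pose.
- movel(position, frame=None, max_speed=150, guard=None): straight line of the TCP; frame=None keeps the orientation; max_speed is the mean speed in mm/s. With guard (N) it stops when the force on the tool has changed by that much, and returns True; else False.
- goto_joints(angles): joint-space move.
- open_gripper() and clamp(): open the fingers fully, or close them until they stop; the grip force is fixed at half the most.
- wait(seconds).
- inverse_kinematics(position, orientation): joint angles nearest the present ones, or None.
- read_state(): the state.
- camera(name): name is "scene" or "top" or "wrist"; returns a dict with "image" (480x640x3 uint8, blue, green, red), "range_z" (480x640 float32, mm along the optical axis (not along the pixel's ray), 0 where there is no reading), "fx", "fy", "cx", "cy" (pixels), "dist_coeffs" ([k1, k2, p1, p2, k3] as OpenCV has them; the pictures are not rectified), "cam_to_world" (4x4, takes a point from camera to world coordinates). Camera axes: x right, y up, looking along -z (the intrinsics and any distortion apply to the point x, -y, -z); pixel columns grow to the right and rows downward; lengths in mm; the calibration is good to about 2 mm. A picture is of the moment at which its call begins.
A pose or a line that the arm cannot do raises PlanningError and nothing moves.
- finish_job(): hands the job in; it is judged then, once.
The state is a dict: "time": time; "qpos": joint angles; "qvel": joint speeds; "joint_efforts": joint torques, N m; "eef_pos": TCP position; "tool_rot": TCP orientation; "ft_force": force on the tool from outside, world axes, zero at the start; "torque": the same for the moment, N m; "finger_gap": finger opening in mm; "gripper_force": force on a finger pad.
Only numpy, scipy, OpenCV 4.12 (cv2) and the standard library are available. Lean on these libraries where they do the work, as an engineer would, in place of code of your own. Each camera call takes 0.05 s, during which the arm holds its last target. There are 200 camera calls.

## Working session

There is one attempt and no reset: what is moved stays moved. The work goes in short steps, each a Python script; the robot and the scene stay as the last script left them, time stands still between calls to the robot, and variables do not carry over. Pictures are saved under pics/ and viewed, at most 10 in all, crops included, and the job is handed in when it is done.

```bash
mkdir -p pics; ls; cat > h.py <<'E'
import numpy as np, cv2
from workcell import *
def pts(c):
    v,u=np.mgrid[0:480,0:640]
    K=np.array([[c['fx'],0,c['cx']],[0,c['fy'],c['cy']],[0,0,1.]])
    n=cv2.undistortPoints(np.stack([u.ravel(),v.ravel()],1).astype(np.float64)[:,None],K,np.array(c['dist_coeffs'],float))[:,0]
    z=c['range_z'].ravel().astype(float)
    P=np.stack([n[:,0]*z,-n[:,1]*z,-z,np.ones_like(z)],1)@np.array(c['cam_to_world']).T
    return P[:,:3].reshape(480,640,3), z.reshape(480,640)>0
E
python3 - <<'E'
from h import *
for n in("scene","top"):
    c=camera(n); cv2.imwrite(f"pics/{n}1.png",c['image']); np.savez(f"{n}1.npz",**c)
    print(n,np.round(c['cam_to_world'],2).tolist(),c['fx'],c['dist_coeffs'])
print(read_state())
E
```

```text
pics
scene [[-0.67, -0.45, 0.59, 1171.11], [0.74, -0.43, 0.52, 541.07], [0.02, 0.78, 0.62, 843.48], [0.0, 0.0, 0.0, 1.0]] 461.30789033702234 [-0.02192206  0.          0.          0.          0.        ]
top [[0.01, 1.0, -0.07, 429.12], [-1.0, 0.01, -0.01, -52.1], [-0.0, 0.07, 1.0, 1482.22], [0.0, 0.0, 0.0, 1.0]] 554.4206677612216 [-0.13963364  0.          0.          0.          0.        ]
{'time': 0.1, 'qpos': array([-1.40519595,  0.52193984, -0.03630899,  1.59989486,  0.02120124,
        1.02106078, -0.11280159]), 'qvel': array([ 0.0004085 , -0.00081599,  0.00052766, -0.00108428, -0.00158918,
        0.00166528, -0.00170458]), 'joint_efforts': array([ 1.95691398e-03, -9.28491998e+01,  1.98307492e+00, -3.70537770e+01,
        1.80227106e-02,  5.36450360e-03, -3.13028272e-05]), 'eef_pos': array([145.99261865, 607.44320547, 230.81266591]), 'tool_rot': array([[-9.72320915e-01,  2.33649345e-01, -1.44681605e-04],
       [ 2.33649379e-01,  9.72320495e-01, -9.06439414e-04],
       [-7.11120862e-05, -9.15154768e-04, -9.99999579e-01]]), 'ft_force': array([ 0.39908684,  0.2801987 , -0.17430528]), 'torque': array([ 0.01228262, -0.02980191, -0.03019941]), 'gripper_force': 0.0, 'finger_gap': 85.52126142093879}
```

View pics/scene1.png

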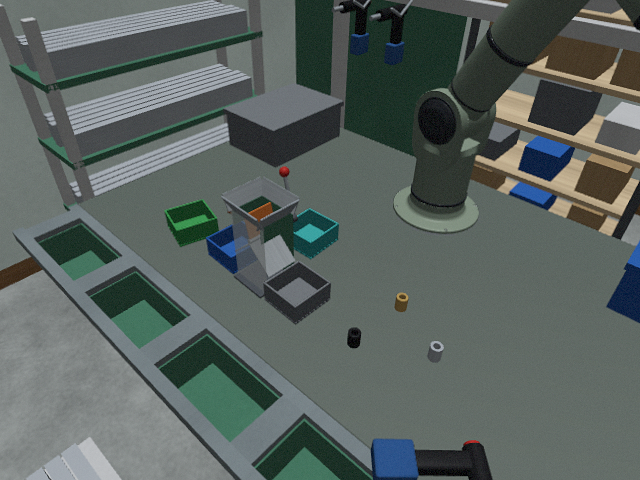

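View pics/top1.png

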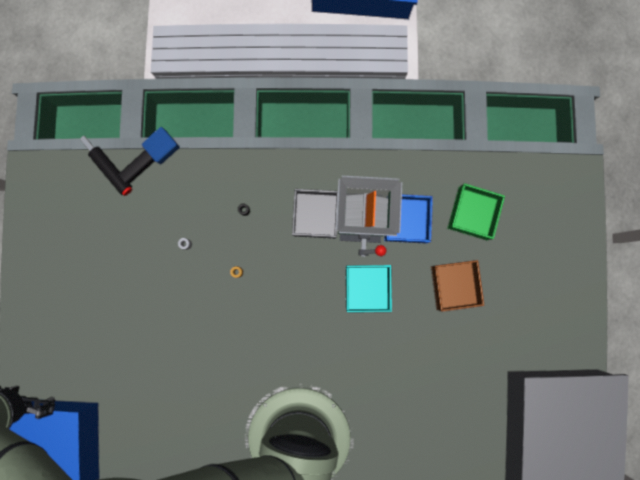

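The top view shows the brass bush at (236,272), aluminium at (183,243) and black at (244,210). The hopper is at (370,206), the red ball at (381,251), the blue box at (412,218) on the right (-y), and the grey box at (315,214). The cyan, green and brown boxes are decoys, as are the large blue bins at the edges. The lever leans right, so it must go left (+y). In the scene view the brass bush is at (401,301).

```bash
python3 - <<'E'
from h import *
crops=[]
for n,roi,br in(("top",(150,330,150,520),(262,282,226,246)),("scene",(150,370,180,460),(288,314,390,412))):
    c=dict(np.load(f"{n}1.npz")); P,ok=pts(c); hsv=cv2.cvtColor(c['image'],cv2.COLOR_BGR2HSV)
    R=np.zeros((480,640),bool); R[roi[0]:roi[1],roi[2]:roi[3]]=1; 
    H,S,V=[hsv[...,i].astype(int) for i in range(3)]
    m={'red':((H<5)|(H>175))&(S>170)&(V>90),'blue':(H>105)&(H<118)&(S>150),'brass':(H>12)&(H<28)&(S>110)}
    B=np.zeros_like(R);B[br[0]:br[1],br[2]:br[3]]=1
    for k,M in m.items():
        M=M&R&ok
        if k=='brass':M&=B
        Q=P[M]; v,u=np.nonzero(M)
        print(n,k,M.sum(),'px',u.mean().round(1),v.mean().round(1),'med',np.median(Q,0).round(1),'min',np.percentile(Q,2,axis=0).round(1),'max',np.percentile(Q,98,axis=0).round(1))
        if k=='blue':
            t=Q[(Q[:,2]>54)&(Q[:,2]<70)]; print(' rim',len(t),cv2.minAreaRect(t[:,:2].astype(np.float32)))
        if k=='brass':
            t=Q[Q[:,2]>34]; print(' top',len(t),cv2.minEnclosingCircle(t[:,:2].astype(np.float32)) if len(t) else '')
    M=R&ok&(P[...,2]>243)&(P[...,2]<258)&~m['red']
    v,u=np.nonzero(M); t=P[M]
    print(n,'rim',len(t),cv2.minAreaRect(t[:,:2].astype(np.float32)),t.mean(0))
    u,v=(236,272) if n=='top' else (401,301)
    crops.append(cv2.resize(c['image'][v-30:v+30,u-40:u+40],(400,300),interpolation=2))
cv2.imwrite('pics/crop.png',np.hstack(crops))
E
```

```text
top red 84 px 380.3 250.3 med [ 490.6 -183.7  275.3] min [ 480.1 -194.7  269.1] max [ 499.8 -175.   281.3]
top blue 1636 px 382.1 211.1 med [ 596.6 -300.3    8.6] min [ 5.280e+02 -3.385e+02 -1.000e-01] max [762.8 394.4  63.5]
 rim 195 ((586.247314453125, -283.78375244140625), (111.30009460449219, 120.36266326904297), 86.67736053466797)
top brass 92 px 236.1 271.7 med [442.3 165.4  38.6] min [429.  153.5   2. ] max [455.2 185.2  45. ]
 top 66 ((443.1283874511719, 166.30589294433594), 14.46402645111084)
top rim 645 ((592.8223876953125, -161.65277099609375), (144.66656494140625, 131.30178833007812), 87.4283447265625) [ 596.0719577  -163.98184405  248.75091756]
scene red 52 px 283.9 170.2 med [ 495.8 -177.3  271.3] min [ 484.8 -187.   265.7] max [ 503.4 -172.3  278.9]
scene blue 915 px 223.8 248.4 med [ 635.8 -313.7   31.3] min [ 561.8 -339.     2.9] max [ 649.2 -225.8   60.5]
 rim 152 ((354.37274169921875, -170.89291381835938), (137.3975830078125, 663.8842163085938), 66.12995147705078)
scene brass 198 px 401.0 301.8 med [451.9 172.1  29.6] min [432.1 158.5   3.6] max [458.6 183.7  41.5]
 top 72 ((443.9151916503906, 169.5692138671875), 14.53530216217041)
scene rim 609 ((355.22906494140625, -93.09884643554688), (165.07620239257812, 645.0833740234375), 74.36564636230469) [ 522.16187607 -138.34733817  247.9480204 ]
```

View pics/crop.png

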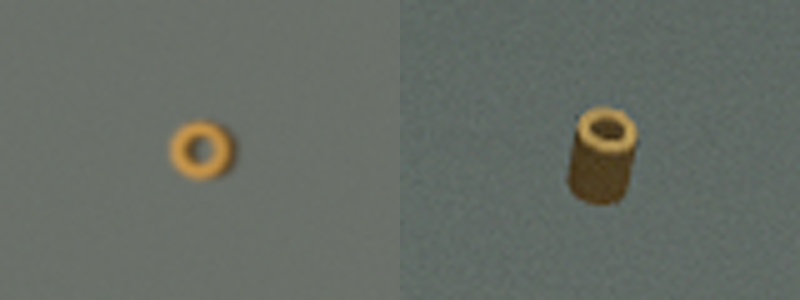

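The crop confirms a brass-yellow tube in both views. The hopper-rim centre agrees with the centre worked out from the blue box at about (593,-162), yaw -0.052. The bush is at (443.5,168), and the ball sits 26 mm to -y of the shaft. Next is the lever, pushed towards +y.

```bash
cat >> h.py <<'E'
yaw=-0.052; O=np.array([593.,-162,0])
X=np.array([np.cos(yaw),np.sin(yaw),0]); Y=np.array([-np.sin(yaw),np.cos(yaw),0]); Z=np.array([0,0,1.])
Rt=np.stack([np.cross(Y,-Z),Y,-Z],1)
def S(x,y,z): return O+x*X+y*Y+z*Z
E
python3 - <<'E'
from h import *
clamp()
p=read_state()['eef_pos']; movel(p+[0,0,170],max_speed=300)
movep(S(-100,-85,380),Rt); print(read_state()['time'],read_state()['qpos'].round(2))
movel(S(-100,-85,218),max_speed=200)
print(read_state()['ft_force'],read_state()['time'])
hit=movel(S(-100,48,218),max_speed=60,guard=15)
s=read_state(); print(hit,(s['eef_pos']-O)@Y,s['eef_pos'],s['ft_force'],s['time'])
c=camera("scene"); cv2.imwrite('pics/s2.png',cv2.resize(c['image'][120:340,160:440],(700,550)))
E
```

```text
4.7833 [ 0.54  0.28 -0.24  1.59  0.07  1.28  1.8 ]
[ 0.15219088 -0.39332984 -0.40934249] 5.7417
False 47.81181614788208 [ 495.6088746  -109.05456125  217.98907318] [ 0.84829454 -3.28086156  0.41063793] 8.1083
```

View pics/s2.png

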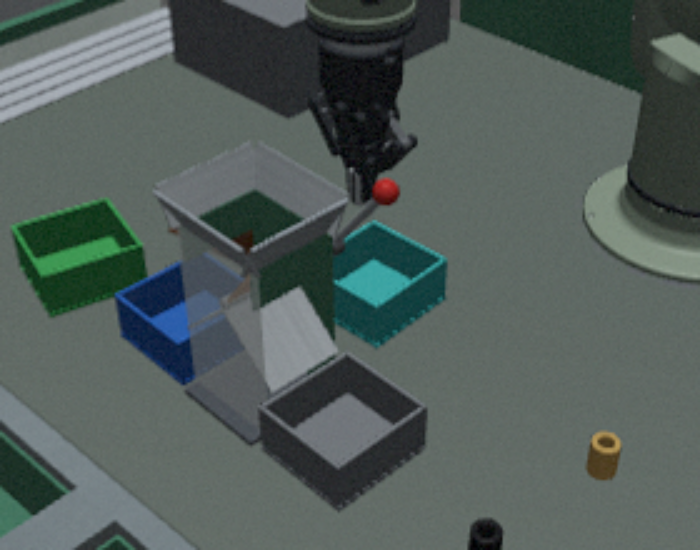

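The lever (ball at crop 386,190) now leans to +y, with the fingers behind it. The force is only 3.3 N, so it hasn't reached its stop; I'll keep pushing until the guard trips.

```bash
python3 - <<'E'
from h import *
hit=movel(S(-100,75,218),max_speed=30,guard=15)
s=read_state(); print(hit,(s['eef_pos']-O)@Y,s['ft_force'],s['time'])
movel(S(-100,0,218),max_speed=150)
movel(S(-100,0,330),max_speed=250)
B=np.array([443.5,168,0])
movep(B+[0,0,200],Rt)
for n in("scene","top"):
    c=camera(n);P,ok=pts(c); hsv=cv2.cvtColor(c['image'],cv2.COLOR_BGR2HSV);H,Sa,V=[hsv[...,i].astype(int) for i in range(3)]
    M=((H<5)|(H>175))&(Sa>170)&(V>90)&ok&(P[...,2]>200)&(P[...,2]<290)&(abs(P[...,0]-495)<40)&(P[...,1]<0)
    q=P[M]; m=(q.min(0)+q.max(0))/2; print(n,len(q),m,'y off',(np.median(q,0)-O)@Y, 'max z',q[:,2].max())
open_gripper()
c=camera("wrist"); cv2.imwrite('pics/w3.png',c['image']); np.savez('w3.npz',**c)
P,ok=pts(c); hsv=cv2.cvtColor(c['image'],cv2.COLOR_BGR2HSV)
M=(hsv[...,0]>12)&(hsv[...,0]<28)&(hsv[...,1]>110)&ok&(P[...,2]>34)&(P[...,2]<46)
if M.sum()>20: print(M.sum(),cv2.minEnclosingCircle(P[M][:,:2].astype(np.float32)),np.median(P[M],0))
print(read_state()['time'],read_state()['eef_pos'])
E
```

```text
True 48.40569878162995 [-0.49019698 -5.65111269  4.66997486] 8.4917
scene 54 [498.27028486 -75.57661308 248.52864371] y off 84.010998590068 max z 255.17697461662465
top 77 [494.62265143 -78.3423074  250.73230642] y off 77.4725768418146 max z 257.87181626792903
908 ((441.48114013671875, 168.94383239746094), 14.812294960021973) [440.62837985 168.90224027  39.90108297]
11.825 [443.47909824 168.01583338 199.99870611]
```

View pics/w3.png

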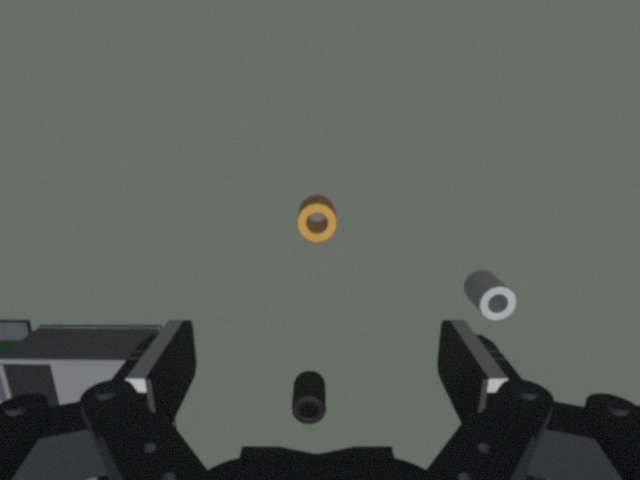

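The ball is at 77.5 mm offset and about 242 mm high, which puts the lever on its +0.65 stop. The wrist view shows the brass bush at (317,220), clear of the aluminium one (490,298) and the black one (309,400). Grasping next.

```bash
python3 - <<'E'
from h import *
B=np.array([442,168.7,0])
movel(B+[0,0,60],max_speed=200)
print(movel(B+[0,0,8],max_speed=60,guard=10))
clamp(); s=read_state(); print(s['finger_gap'],s['gripper_force'],s['time'])
movel(B+[0,0,340],max_speed=250)
s=read_state(); print(s['finger_gap'],s['gripper_force'])
movep(S(0,-6,340),Rt)
movel(S(0,-6,272),max_speed=120)
s=read_state(); print(s['finger_gap'],s['eef_pos'],s['time'])
c=camera("scene"); cv2.imwrite('pics/s4.png',cv2.resize(c['image'][90:310,160:440],(700,550)))
E
```

```text
False
28.636152159144473 58.3385244011879 14.2583
28.45875101667709 59.196774177253246
28.796787699423707 [ 593.05628267 -167.78603183  272.74685827] 17.8333
```

View pics/s4.png

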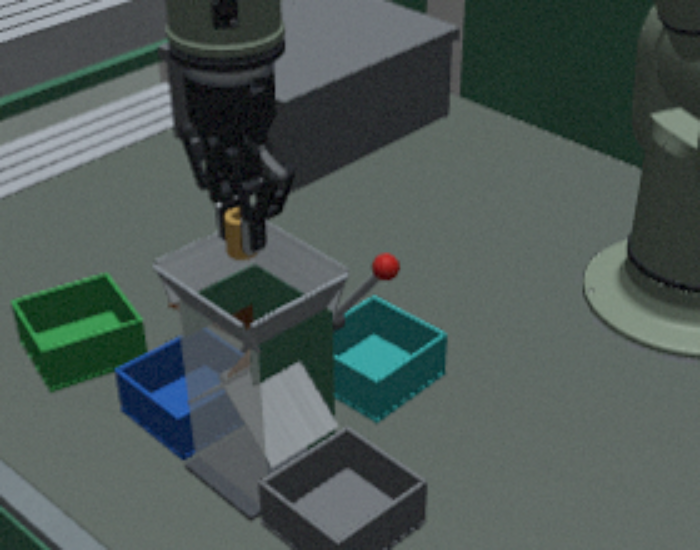

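The bush (crop 238,232) hangs over the hopper mouth, and the lever is still fully over (386,266). Releasing now.

```bash
python3 - <<'E'
from h import *
open_gripper(); wait(0.5)
movel(S(0,-6,360),max_speed=200)
movep(np.array([442,168.7,340]),Rt); wait(0.5)
ims=[]
for n in("scene","top"):
    c=camera(n); P,ok=pts(c); hsv=cv2.cvtColor(c['image'],cv2.COLOR_BGR2HSV)
    M=(hsv[...,0]>14)&(hsv[...,0]<28)&(hsv[...,1]>110)&ok&(abs(P[...,0]-590)<80)&(abs(P[...,1]+284)<80)&(P[...,2]<80)
    print(n,M.sum(),np.median(P[M],0) if M.any() else '')
    im=c['image'][170:310,180:320] if n=='scene' else c['image'][150:290,320:460]
    ims.append(cv2.resize(im,(400,400)))
print(read_state()['time']); cv2.imwrite('pics/e5.png',np.hstack(ims))
E
```

```text
scene 143 [ 601.38408458 -304.41237527   28.53197373]
top 136 [ 594.554908   -315.51038523   33.6695442 ]
21.55
```

View pics/e5.png

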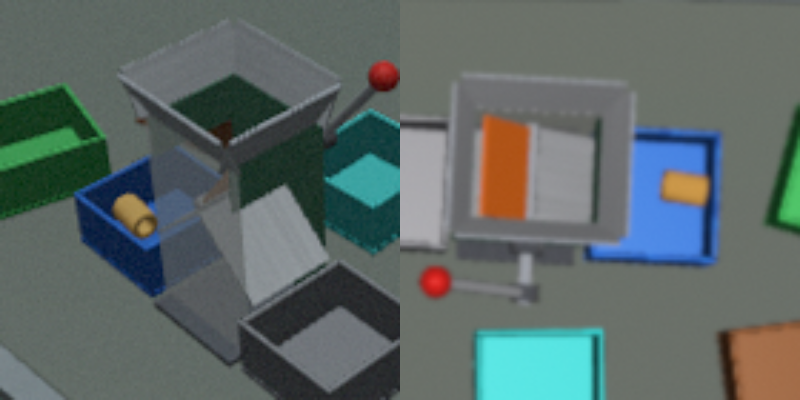

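The bush lies in the blue box (left pane 135,215; right pane 686,187), the lever is fully over to +y, and the arm is clear.

```bash
python3 -c "
from workcell import *
print(finish_job())"
```

```text
the job is handed in; nothing more can be done
None
```

The job is done and handed in: the lever is fully over, away from the blue box, and the brass bush went through the hopper into the blue box, with about 21.6 s on the robot's clock.

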